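Undock the cutlery caddy and stand it on the tray

ROBOT

A 6-joint arm with a two-finger parallel gripper is mounted at the origin on the work surface; the furniture and walls round the work are solid. World frame = base frame: x ahead of the robot, y to its left, z up, the work surface at z = 0. Lengths are in m, angles in rad, forces in N, time in s.
With the tool pointing down it reaches from about 0.225 to 0.875 m from the base axis. Payload 3.4 kg.
Tool frame: the origin (TCP) lies at the very end of the fingers, on their centre line; the grasp point (between the pads) lies 19 mm behind it; x points along the fingers, z is the direction in which the jaws open and shut, and the axes are right-handed (so a half turn about x gives the same grasp; the last joint's range is limited). The gripper opens to 85 mm and grips with 20 to 120 N. Pads are 22 mm wide; open, the fingers measure 114 mm over their backs; the gripper's body (76 mm by 85 mm) begins 54 mm behind the grasp point. The pads swing forward as they close: fully open they stand 13 mm farther back than shut.
Start: joints at [-1.304, 0.276, 1.505, -0, 1.361, -0.121], TCP at [0.217, -0.532, 0.231] pointing down, gripper open.
Joint ranges: [-2.89, 2.89], [-0.75, 2.08], [0.22, 2.7], [-1.18, 4.32], [0.11, 2.71], [-2.7, 2.7]. Speed limits (rad/s): [2.57, 2.57, 3.14, 3.14, 3.14, 3.14].

INTERFACE

Orientations are given as a unit quaternion [w, x, y, z].
In Python, from rig import manip, viewer, finder gives the robot as it stands.
- The arm moves only by the tool move_arm, never from a script. Its argument "rows" is a list of rows, each a list of 3 entries, a list of its own where there are three numbers: the shift along the tool's x, y, z in mm, then the turn about the tool's x in rad, then the finger opening in mm, from 0 to 85.4. A call has 1 to 8 rows; each row is the pose to reach, as a shift and turn from the pose measured when the call began, along the tool's axes at that moment; what a row does not reach only later rows make up. A row lasts 1/12 s, in which the tool goes at most 41.7 mm and 7.16 degrees, less where a joint would pass 70% of its speed; a pose out of reach is approached as far as the arm can. A call with a gripper value outside its range is refused whole. The fingers move at their own pace and stop on an object; "force" is the grip in N (left out, the last holds). Time passes only in rows, so rows that repeat a pose let the fingers close. It gives the time, the measured TCP pose, the force and the opening at its end, in the units of the state.
- manip.get_state(): the state, without advancing time (a new reading comes with each control period).
- viewer.get_image(name): name is "scene" or "top" or "wrist"; returns the picture (384x512x3 uint8, red, green, blue); there is no depth.
- viewer.get_calibration(name): a dict with "mtx" (3x3 intrinsics, pixels), "R" (3x3) and "t" (3): a world point X has camera coordinates R X + t. Camera axes: x right, y down, z forward; pixel columns grow to the right and rows downward; lengths in m; the calibration is good to about 2 mm. The wrist camera is an equidistant fisheye: a pixel r from the principal point sees the ray r / f radians off the axis. A picture is of the moment at which its call begins: read the wrist's pose just before it. get_calibration takes no time and is no camera call; for the wrist camera it gives the pose at the moment of the call.
- manip.sign_off(): hands the job in, once; it reports no verdict.
Trained networks look in the newest picture that a camera, given by its name, has taken for a name from the list of things; names that differ only in an ending like _2 or _b are one class to them, and where a whole thing is asked for, a point or a joint stands for the part that bears it (a point fixed in the world has none). Each returns a list of dicts, best first, with "score" (0 to 1); they miss things now and then, are a little off and sometimes report something else, mostly with a low value. They report only what shows in the picture. A call takes as long as a camera call.
- finder.look_for(target, camera): "centre" ([column, row] in pixels, amid what is visible of it).
- finder.trace(target, camera): "mask" (384x512 bool, what is visible of it) and "centre" ([column, row] in pixels, amid what is visible of it).
The state is a dict: "clock": time; "qpos": joint angles; "qd": joint speeds; "effort": joint torques, N m; "position": TCP position; "ee_rot": TCP orientation; "contact_force": force on the tool from outside, world axes, zero at the start; "moment": the same for the moment, N m; "width": finger opening in m.
Only numpy, scipy, OpenCV 4.12 (cv2) and the standard library are available. Lean on these libraries where they do the work, as an engineer would, in place of code of your own. Each camera call takes 0.05 s, during which the arm holds its last target.

TASK

The empty blue cutlery caddy is held by its foot in the slot of its sloping draining dock. Take it by its handle, slide it along the slot to the open end, lift it out there, and stand it upright on the white tray with its whole foot on the tray. Set it down rather than dropping it, and leave the mug and the sugar pot where they are.

Things in the scene. Friction and masses are not known exactly. Their poses are not given: they have to be found in the camera images.
- caddy_handle (a point): Centre of the caddy's fixed light-wood handle bar: 95 mm long (caddy y), 14 mm wide (x), 16 mm high (z), flat-sided, 126 mm above the foot's underside, on two steel uprights 83 mm apart inside, with 42 mm free below the bar. Caddy axes: z up out of its mouth, y along the bar, x across. About 0.35 kg. In the dock the caddy leans with the deck, 30 degrees from vertical.
- caddy_box (a point): Middle of the caddy's blue open plastic box, 48 mm above the foot's underside; caddy axes. The box is 66 mm (x) by 84 mm (y), from 20 mm to its rim at 76 mm above the foot's underside; below it a neck 44 mm (x) by 80 mm (y), then the foot plate.
- caddy_foot (a point): Centre of the underside of the caddy's foot plate; caddy axes. The foot plate is 70 mm (x) by 84 mm (y), 6 mm thick. It starts under the lips on the slot's floor, its axes along the deck's, and slides lightly along the slot, which has a slick liner (friction about 0.15).
- deck: Sloping deck of the grey draining dock, fixed to the worktop: 110 mm (x) by 214 mm (y), raised 30 degrees. Origin: centre of the slot's floor, 46 mm above the worktop. x up the slope, y along the slot towards its open end, z square out of the deck, leaning towards the robot's side. The T-slot runs from y = -100 to +100 mm with a stop at each end, 75 mm wide and 9 mm deep.
- slot_lips (a point): Middle of the covered half of the slot, level with the tops of the lips, 15 mm above the slot's floor; deck axes. Two aluminium lips, 6 mm thick, 52 mm apart in x, from deck y = -100 to 0 mm, reach over the foot plate and hold it down there.
- slot_open (a point): Middle of the open half of the slot, on its floor (deck y = +50 mm); deck axes. From deck y = 0 to +100 mm nothing covers the slot. The foot is clear of the lips, to be lifted square out of the deck, when its centre is within 8 mm (along y) of this point; the end stop is met 8 mm past it.
- tray_top (a point): Centre of the flat top of the white rectangular tray, 13 mm above the worktop. The tray is loose (0.45 kg), 125 mm (x) by 210 mm (y) and 13 mm high; x along its short sides, y along its long sides, z up.
- mug_mid (a point): Middle of the white mug with red stripes, half-way up (mug 87 mm across, 103 mm high, with handle); loose bystander in front of the dock and tray, not to be moved.
- sugar_mid (a point): Middle of the white lidded sugar pot, half-way up (71 mm across, 88 mm high); loose bystander in front of the dock and tray, not to be moved.

How it is judged:
On the way, in this order (a step that is already met when the one before it is completed fails the run):
1. the caddy has been slid along the slot to the open end, its foot still down on the slot's floor (y of caddy_foot in the frame of deck above 0.038 m and z of caddy_foot in the frame of deck between -0.004 and 0.012 m and angle between the z axis of caddy_foot and the z axis of deck, either way round below 0.2 rad), for 0.1 s.
2. the caddy has been lifted out of the dock, held by the gripper (z of caddy_foot in the frame of deck above 0.025 m and contact force between the fingers and caddy above 1 N and contact force between caddy and deck below 0.1 N), for 0.1 s.
At the end, for the whole second after the job is handed in: The caddy stands upright (within 0.06 rad) and at rest, released, with its foot on top of the tray (within 4 mm of its top) and its centre within 30 mm (tray's x) and 71 mm (tray's y) of the tray's centre; the tray lies flat on the worktop (angle between caddy_foot's own z axis and vertical below 0.06 rad and z of caddy_foot in the frame of tray_top between -0.004 and 0.004 m and x of caddy_foot in the frame of tray_top between -0.03 and 0.03 m and y of caddy_foot in the frame of tray_top between -0.071 and 0.071 m and angle between tray_top's own z axis and vertical below 0.04 rad and height (world z) of tray_top between 0.009 and 0.017 m and linear speed of caddy below 0.02 m/s and contact force between the fingers and caddy below 0.1 N); the robot touches nothing.
It fails at once if the caddy is dropped: it moves faster than 0.5 m/s while the fingers do not touch it (contact force between the fingers and caddy below 0.1 N and linear speed of caddy above 0.5 m/s).
It fails at once if the mug is moved by more than 40 mm (distance of mug_mid from where it was at the start of the episode above 0.04 m).
It fails at once if the sugar pot is moved by more than 40 mm (distance of sugar_mid from where it was at the start of the episode above 0.04 m).
It also fails if it takes over 45 s, if anything falls off the work surface, if the arm or the gripper's body presses on something with over 40 N, if the wrist force passes 120 N, or if a joint passes its speed limit or range.

## Working session

There is one attempt and no reset: what is moved stays moved. The work goes in short steps, Python scripts to look and compute and a tool call to move; the robot and the scene stay as the last step left them, time stands still between calls to the robot, and variables do not carry over. Pictures are saved under pics/ and viewed, and the job is handed in when it is done.

Besides the shell and the picture viewer there is one more tool, called after ">>>" in YAML: its name, and indented under it one key for each argument. move_arm: Moves the arm, as the interface text tells. Its arguments: {"type":"object","properties":{"rows":{"type":"array"},"force":{"type":"number"}},"required":["rows"]}

```bash
ls; mkdir -p pics; python3 - <<'E'
from rig import manip, viewer, finder
import cv2,numpy as np
print(manip.get_state())
for n in ["scene","top","wrist"]:
    im=viewer.get_image(n); cv2.imwrite(f"pics/{n}0.png",im[:,:,::-1])
    c=viewer.get_calibration(n); print(n,c)
    for t in ["caddy_handle","caddy_box","caddy_foot","deck","slot_lips","slot_open","tray_top","mug_mid","sugar_mid"]:
        try:
            r=finder.look_for(t,n); print(t,[(np.round(d["centre"]).tolist(),round(d["score"],2)) for d in r[:2]])
        except Exception as e: print(t,e)
print(manip.get_state()["clock"])
E
```

```text
pics
{'clock': 0.0, 'qpos': array([-1.30400977e+00,  2.76616252e-01,  1.50611724e+00, -1.86455402e-05,
        1.36071701e+00, -1.21031272e-01]), 'qd': array([-2.66514441e-05,  1.01716684e-03,  6.63595363e-05, -1.60910256e-03,
       -1.55415579e-03,  7.90369442e-04]), 'effort': array([ 4.97236815e-04, -4.16769934e+01, -2.45805269e+01,  8.09177732e-05,
        1.12680299e-02,  7.82846257e-06]), 'position': array([ 0.21727987, -0.5317991 ,  0.23043393]), 'ee_rot': array([ 0.58647651,  0.39470446,  0.58747903, -0.3938554 ]), 'contact_force': array([ 0.4742264 ,  0.01329881, -0.01888604]), 'moment': array([ 0.01913622, -0.00604987,  0.0344354 ]), 'width': 0.08569579428076096}
scene {'mtx': array([[376.21250199,   0.        , 251.86750763],
       [  0.        , 376.21250199, 191.49282082],
       [  0.        ,   0.        ,   1.        ]]), 'R': array([[ 0.72288763, -0.690816  , -0.0143783 ],
       [-0.40172938, -0.4032674 , -0.82218545],
       [ 0.56218056,  0.60012387, -0.5690381 ]]), 't': array([-0.34290103,  0.2706095 ,  0.69338589])}
caddy_handle [([326.0, 232.0], 0.71), ([302.0
[... 867 characters left out ...]
75.0], 0.96)]
slot_open [([280.0, 172.0], 0.76)]
tray_top [([184.0, 177.0], 0.72)]
mug_mid [([236.0, 231.0], 0.72), ([278.0, 176.0], 0.65)]
sugar_mid [([170.0, 244.0], 0.83)]
wrist {'mtx': array([[297.31863964,   0.        , 251.9812051 ],
       [  0.        , 297.31863964, 189.12936749],
       [  0.        ,   0.        ,   1.        ]]), 'R': array([[ 3.77805319e-01, -9.25885016e-01, -2.79143349e-04],
       [-8.77279549e-01, -3.58068333e-01,  3.19636765e-01],
       [-2.96046844e-01, -1.20515583e-01, -9.47540110e-01]]), 't': array([-0.57478208, -0.04074385,  0.37998775])}
caddy_handle []
caddy_box []
caddy_foot []
deck []
slot_lips []
slot_open []
tray_top []
mug_mid []
sugar_mid []
1.5
```

```bash
python3 - <<'E'
import cv2
a=cv2.imread("pics/scene0.png")[130:290,130:400]; cv2.imwrite("pics/s0c.png",cv2.resize(a,None,fx=2.9,fy=2.9,interpolation=cv2.INTER_CUBIC))
a=cv2.imread("pics/top0.png")[110:290,120:370]; cv2.imwrite("pics/t0c.png",cv2.resize(a,None,fx=3.2,fy=3.2,interpolation=cv2.INTER_CUBIC))
E
```

```text
(no output)
```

View pics/s0c.png

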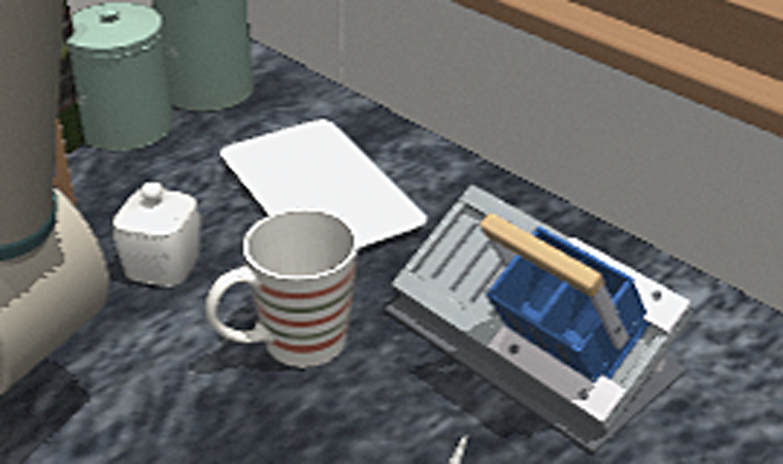

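View pics/t0c.png

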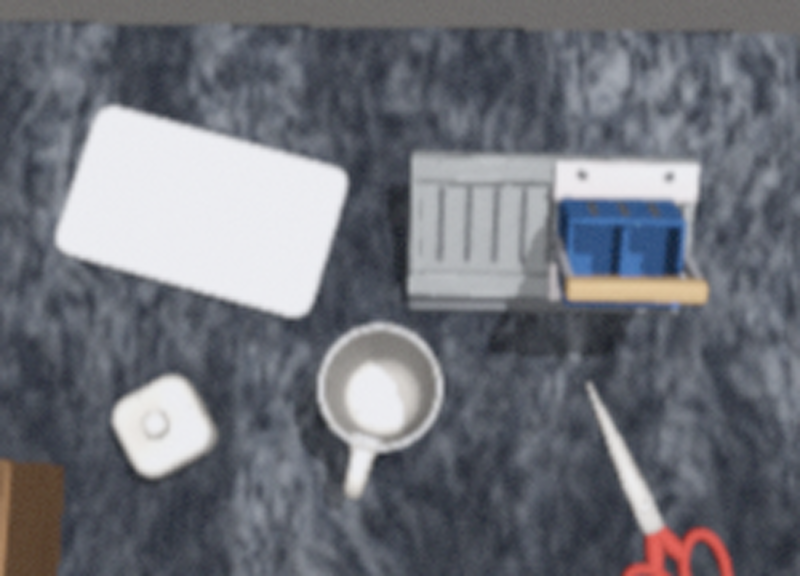

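View pics/wrist0.png

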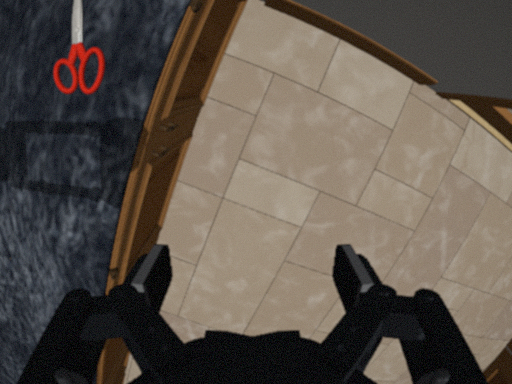

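```bash
cat > h.py <<'E'
import numpy as np
from rig import manip, viewer, finder
from scipy.spatial.transform import Rotation as Ro
def cal(n):
    c=viewer.get_calibration(n); return c["mtx"],c["R"],c["t"]
def proj(n,X):
    K,R,t=cal(n); p=np.atleast_2d(X)@R.T+t; q=p@K.T; return q[:,:2]/q[:,2:]
def ray(n,px):
    K,R,t=cal(n); d=np.linalg.inv(K)@[px[0],px[1],1]; return -R.T@t, R.T@d
def atz(n,px,z):
    o,d=ray(n,px); return o+d*(z-o[2])/d[2]
def tri(ps):
    A=[];b=[]
    for n,px in ps:
        o,d=ray(n,px); d=d/np.linalg.norm(d); M=np.eye(3)-np.outer(d,d); A.append(M); b.append(M@o)
    A=np.vstack(A);b=np.hstack(b); x=np.linalg.lstsq(A,b,rcond=None)[0]; return x,np.linalg.norm(A@x-b)
def toolR():
    q=manip.get_state()["ee_rot"]; return Ro.from_quat([q[1],q[2],q[3],q[0]]).as_matrix()
E
python3 - <<'E'
from h import *
from scipy.optimize import least_squares
import cv2
T=lambda x,y:(120+(x+.5)/3.2-.5,110+(y+.5)/3.2-.5)
S=lambda x,y:(130+(x+.5)/2.9-.5,130+(y+.5)/2.9-.5)
print(np.round(toolR(),3))
print(tri([("top",T(567,290)),("scene",S(490,224))]),tri([("top",T(707,291)),("scene",S(600,284))]))
# tray from mask
for n in ["top"]:
    viewer.get_image(n)
    m=finder.trace("tray_top",n)[0]; print(m["score"],m["centre"])
    c=max(cv2.findContours(m["mask"].astype(np.uint8),0,2)[0],key=cv2.contourArea)[:,0,:].astype(float)
    P=np.array([atz(n,p,0.013)[:2] for p in c]).astype(np.float32)
    print("tray",cv2.minAreaRect(P))
for nm,z in (("mug_mid",.0515),("sugar_mid",.044)):
    r=finder.look_for(nm,"top")[0]; print(nm,atz("top",r["centre"],z))
# deck fit: corners deck frame: lips top z=15 mm; x +-55,y -100..; 
c,s=np.cos(np.pi/6),np.sin(np.pi/6)
def D(p,dx,dy,yaw):
    A=np.array([[c,0,-s],[0,1,0],[s,0,c]]); Rz=Ro.from_euler('z',yaw).as_matrix()
    return np.atleast_2d(p)@(Rz@A).T+[dx,dy,.046]
def pts(fy):
    return np.array([[ .007*0,fy-.0475,.126],[0,fy+.0475,.126]])
obs=[("top",T(567,290),1),("top",T(708,292),0),("scene",S(488,224),1),("scene",S(600,283),0)]
def f(v):
    h=D(pts(v[3]),*v[:3]); r=[]
    for n,px,i in obs: r+=list(proj(n,h[i])[0]-px)
    # deck corners (x=+.055,y=.107,z=.009) upper-left etc.
    for n,px,p in [("top",T(412,153),[.055,.107,.009]),("top",T(698,161),[.055,-.107,.015]),("scene",S(470,186),[.055,.107,.009]),("scene",S(690,302),[.055,-.107,.015])]:
        r+=list(proj(n,D(p,*v[:3])[0])[0]-px)
    return r
o=least_squares(f,[.45,-.1,0,-.05],loss='soft_l1'); print(o.x,np.round(f(o.x),1)); print("handle",D([0,o.x[3],.126],*o.x[:3]))
E
```

```text
[[ 0.     0.926  0.378]
 [-0.     0.378 -0.926]
 [-1.     0.     0.   ]]
(array([ 0.44515713, -0.16680763,  0.15536802]), np.float64(0.002825111589775025)) (array([ 0.44461566, -0.26015211,  0.15782185]), np.float64(0.0015005806741973048))
0.61 [182.8, 179.5]
tray ((0.5265809893608093, 0.1065748780965805), (0.2078837752342224, 0.12341015040874481), 74.29794311523438)
mug_mid [ 0.38097088 -0.03300504  0.0515    ]
sugar_mid [0.35886931 0.12488258 0.044     ]
[ 0.51058714 -0.16596495 -0.00939789 -0.04755251] [-0.  -1.8 -0.1 -1.4 -0.  -0.5  0.1  1.1 -0.1  1.2  0.5  1.5  0.  -0.3
 -0.3  0.1]
handle [[ 0.44714304 -0.2129233   0.1551192 ]]
```

>>> move_arm:
  rows:
    - [[0, 165, -105], -0.6, 60]
    - [[0, 332, -209], -1.18, 50]
    - [[0, 332, -209], -1.18, 50]
    - [[0, 332, -209], -1.18, 50]
    - [[0, 332, -209], -1.18, 50]
    - [[0, 332, -209], -1.18, 50]
    - [[0, 332, -209], -1.18, 50]
    - [[0, 332, -209], -1.18, 50]
  force: 20

```text
clock: 2.37
position: [0.4122, -0.2595, 0.2316]
ee_rot: [0.705, 0.062, 0.704, -0.063]
contact_force: [0.4, -0.0, 0.6]
width: 0.0499
```

>>> move_arm:
  rows:
    - [[0, 0, 0], 0, 50]

```text
clock: 2.45
position: [0.4155, -0.2534, 0.2318]
ee_rot: [0.706, 0.06, 0.703, -0.058]
contact_force: [-1.0, -0.9, 0.4]
width: 0.05
```

```bash
python3 - <<'E'
from h import *
s=manip.get_state();print(s["clock"],s["position"],s["qpos"],s["width"]);R=toolR();print(R.round(3))
print((R.T@(np.array([.445,-.213,.231])-s["position"])*1000).round(1), np.arctan2(R[1,2],R[0,2]))
E
```

```text
2.45 [ 0.41550704 -0.25344781  0.23184114] [-0.69452127  0.14124429  1.68257743  0.00508075  1.31708196 -0.52880762] 0.050006979319564986
[[ 0.004  0.166  0.986]
 [ 0.003  0.986 -0.166]
 [-1.     0.004  0.003]]
[ 1.1 44.8 22.4] -0.16699323360096233
```

>>> move_arm:
  rows:
    - [[0, 45, 22], -0.16, 50]
    - [[0, 45, 22], -0.16, 50]
    - [[0, 45, 22], -0.16, 50]
    - [[0, 45, 22], -0.16, 50]

```text
clock: 2.78
position: [0.4447, -0.2127, 0.2321]
ee_rot: [0.708, 0.003, 0.706, -0.001]
contact_force: [-0.3, -0.2, 0.1]
width: 0.0502
```

```bash
python3 - <<'E'
from h import *
import cv2
s=manip.get_state();print(s["clock"],s["position"],s["width"],s["contact_force"]);R=toolR()
print((R.T@(np.array([.445,-.213,.137])-s["position"])*1000).round(1), np.arctan2(R[1,2],R[0,2]))
for n in ["scene","wrist"]:
    cv2.imwrite(f"pics/{n}1.png",viewer.get_image(n)[:,:,::-1])
c=viewer.get_calibration("wrist"); print(c)
a=cv2.imread("pics/scene1.png")[100:290,180:430]; cv2.imwrite("pics/s1c.png",cv2.resize(a,None,fx=3,fy=3,interpolation=cv2.INTER_CUBIC))
E
```

```text
2.7833 [ 0.44467917 -0.21269369  0.23211955] 0.050220310658247065 [-0.28750032 -0.19813116  0.0885611 ]
[95.1 -0.5  0. ] -0.006490119841573437
{'mtx': array([[297.31863964,   0.        , 251.9812051 ],
       [  0.        , 297.31863964, 189.12936749],
       [  0.        ,   0.        ,   1.        ]]), 'R': array([[ 9.99954754e-01, -8.87977658e-03,  3.41161157e-03],
       [-9.50338125e-03, -9.48312698e-01,  3.17195070e-01],
       [ 4.18653213e-04, -3.17213140e-01, -9.48354179e-01]]), 't': array([-0.44698443, -0.2389554 ,  0.3126756 ])}
```

View pics/s1c.png

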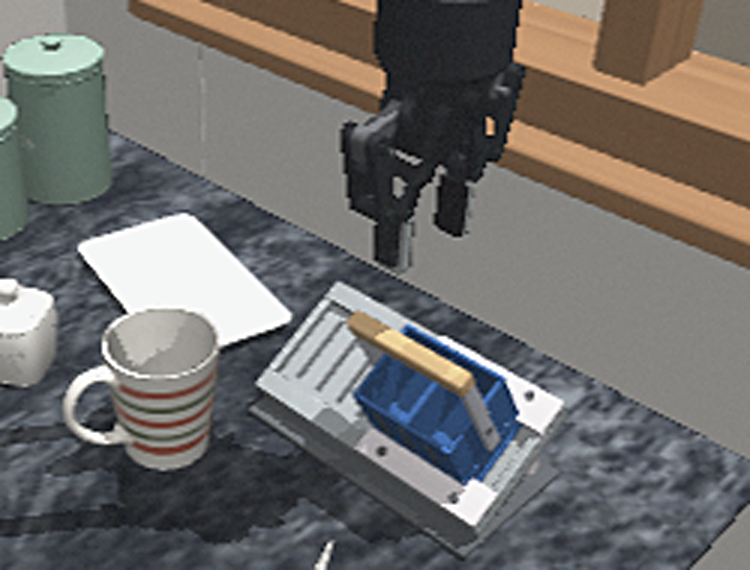

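View pics/wrist1.png

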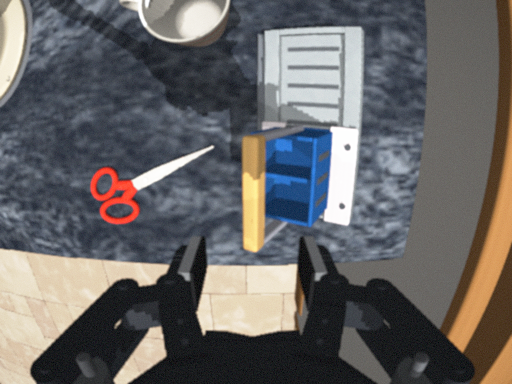

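>>> move_arm:
  rows:
    - [[35, 0, 1], 0, 50]
    - [[65, 0, 1], 0, 50]
    - [[82, 0, 1], 0, 50]
    - [[94, 0, 1], 0, 45]
    - [[94, 0, 1], 0, 40]
    - [[94, 0, 1], 0, 40]

```text
clock: 3.38
position: [0.4446, -0.2143, 0.1377]
ee_rot: [0.708, 0.005, 0.707, -0.003]
contact_force: [0.4, 0.3, 0.0]
width: 0.0403
```

```bash
python3 - <<'E'
from h import *
import cv2
s=manip.get_state();print(s["clock"],s["position"],s["width"],s["contact_force"])
cv2.imwrite(f"pics/wrist2.png",viewer.get_image("wrist")[:,:,::-1])
a=viewer.get_image("scene")[130:290,230:430,::-1]; cv2.imwrite("pics/s2c.png",cv2.resize(a,None,fx=3.5,fy=3.5,interpolation=cv2.INTER_CUBIC))
E
```

```text
3.3833 [ 0.44461045 -0.21434095  0.13772329] 0.040270281973284805 [0.37615327 0.29817828 0.04173867]
```

View pics/s2c.png

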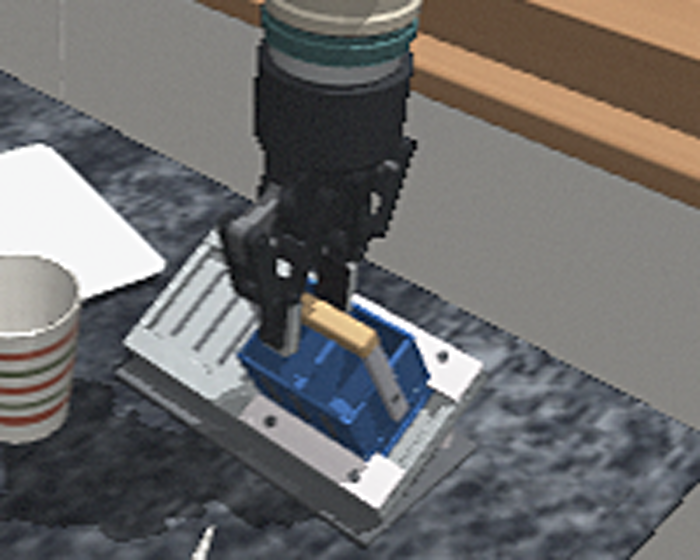

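View pics/wrist2.png

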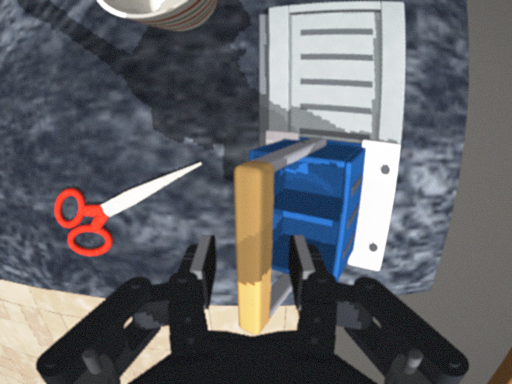

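>>> move_arm:
  rows:
    - [[0, 0, 0], 0, 26]
    - [[0, 0, 0], 0, 22]
    - [[0, 0, 0], 0, 10]
    - [[0, 0, 0], 0, 10]
    - [[0, 0, 0], 0, 10]
  force: 20

```text
clock: 3.9
position: [0.4457, -0.2153, 0.14]
ee_rot: [0.709, 0.003, 0.705, -0.004]
contact_force: [-3.7, -0.7, 5.7]
width: 0.0185
```

```bash
python3 - <<'E'
from h import *
s=manip.get_state();print(s["clock"],s["position"],s["width"],s["contact_force"],s["moment"]);print(toolR().round(3))
E
```

```text
3.9 [ 0.44571777 -0.21527618  0.13998872] 0.01847609374965667 [-3.70291021 -0.71884844  5.6652901 ] [-0.2659537   0.32728946 -0.00295393]
[[ 0.005  0.009  1.   ]
 [-0.001  1.    -0.009]
 [-1.    -0.001  0.005]]
```

>>> move_arm:
  rows:
    - [[0, 10, 0], 0, 10]
    - [[0, 24, 0], 0, 10]
    - [[0, 38, 0], 0, 10]
    - [[0, 52, 0], 0, 10]
    - [[0, 66, 0], 0, 10]
    - [[0, 78, 0], 0, 10]
    - [[0, 85, 0], 0, 10]
    - [[0, 85, 0], 0, 10]

```text
clock: 4.57
position: [0.4464, -0.1279, 0.1401]
ee_rot: [0.709, 0.004, 0.705, -0.002]
contact_force: [-0.5, 3.0, 4.9]
width: 0.0184
```

```bash
python3 - <<'E'
from h import *
import cv2
s=manip.get_state();print(s["clock"],s["position"],s["width"],s["contact_force"],s["moment"]);print(toolR().round(3))
a=viewer.get_image("scene")[130:290,200:400,::-1]; cv2.imwrite("pics/s3c.png",cv2.resize(a,None,fx=3.5,fy=3.5,interpolation=cv2.INTER_CUBIC))
a=viewer.get_image("top")[130:240,200:360,::-1]; cv2.imwrite("pics/t3c.png",cv2.resize(a,None,fx=4,fy=4,interpolation=cv2.INTER_CUBIC))
E
```

```text
4.5667 [ 0.44641381 -0.12788149  0.14007301] 0.018406642170349877 [-0.53037558  2.97273717  4.86037949] [0.45449422 0.15234017 0.00795282]
[[ 0.005  0.008  1.   ]
 [ 0.002  1.    -0.008]
 [-1.     0.002  0.005]]
```

View pics/s3c.png

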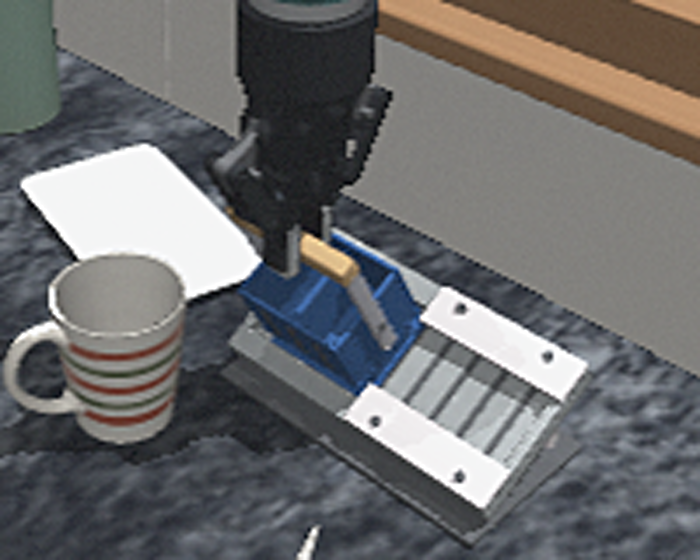

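View pics/t3c.png

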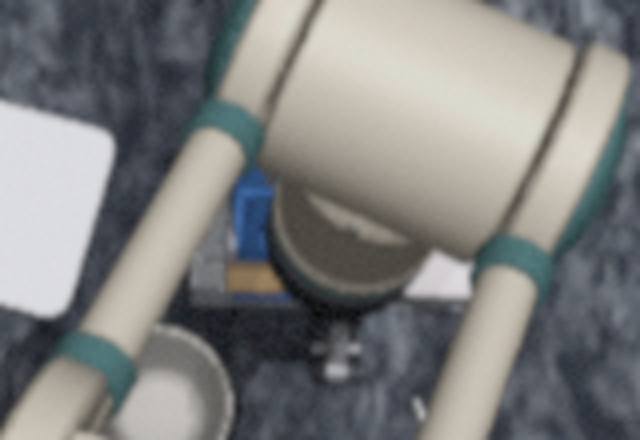

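>>> move_arm:
  rows:
    - [[0, 5, 0], 0, 10]
    - [[0, 9, 0], 0, 10]
    - [[0, 9, 0], 0, 10]
    - [[0, 9, 0], 0, 10]

```text
clock: 5.0
position: [0.4465, -0.1194, 0.1401]
ee_rot: [0.709, 0.004, 0.705, -0.002]
contact_force: [-0.4, 0.6, 1.6]
width: 0.0179
```

```bash
python3 - <<'E'
from h import *
import cv2
s=manip.get_state();print(s["clock"],s["position"],s["width"],s["contact_force"],s["moment"])
a=viewer.get_image("scene"); b=a[150:270,210:370,::-1]; cv2.imwrite("pics/s4c.png",cv2.resize(b,None,fx=5,fy=5,interpolation=cv2.INTER_CUBIC))
c,sn=np.cos(np.pi/6),np.sin(np.pi/6)
A=Ro.from_euler('z',-.0094).as_matrix()@np.array([[c,0,-sn],[0,1,0],[sn,0,c]])
def D(p): return np.atleast_2d(p)@A.T+[.5106,-.166,.046]
# predicted px for various foot y: right upright bottom-ish / box corners, handle right end
for fy in (.04,.045,.05,.055):
    print(fy,((proj("scene",D([[0,fy-.0475,.126],[.033,fy-.042,.076],[-.033,fy-.042,.076],[.022,fy-.04,.009]]))-[210,150])*5).round().tolist())
print("lip corners",((proj("scene",D([[.026,0,.015],[-.026,0,.015],[.055,0,.015],[-.055,0,.015]]))-[210,150])*5).round().tolist())
E
```

```text
5.0 [ 0.44652612 -0.11941293  0.14006347] 0.017936674973776472 [-0.41569592  0.55520831  1.63315461] [ 0.18825785 -0.14246886 -0.02803066]
0.04 [[454.0, 290.0], [523.0, 281.0], [430.0, 402.0], [542.0, 369.0]]
0.045 [[444.0, 285.0], [514.0, 276.0], [421.0, 396.0], [533.0, 364.0]]
0.05 [[435.0, 279.0], [505.0, 271.0], [412.0, 391.0], [524.0, 359.0]]
0.055 [[426.0, 274.0], [495.0, 266.0], [403.0, 385.0], [516.0, 354.0]]
lip corners [[544.0, 357.0], [475.0, 447.0], [581.0, 307.0], [436.0, 498.0]]
```

View pics/s4c.png

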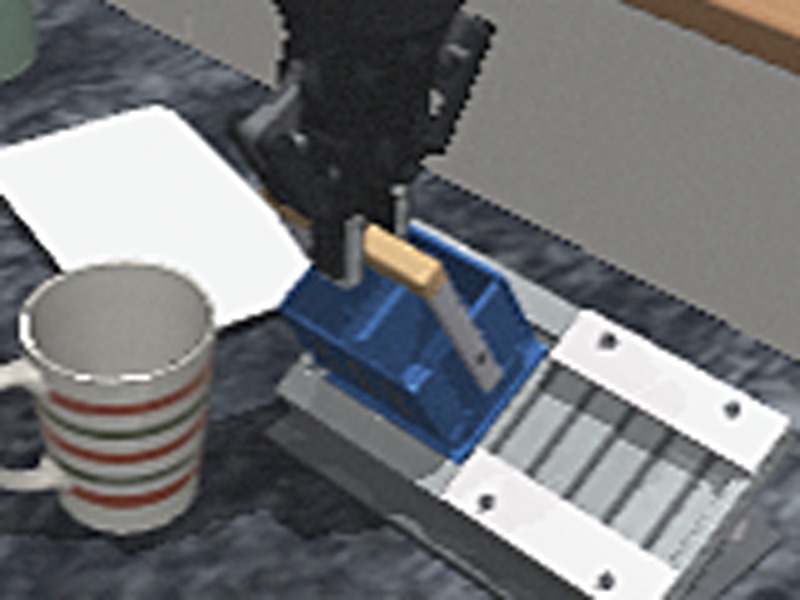

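>>> move_arm:
  rows:
    - [[0, 0, 0], 0, 21]
    - [[0, 0, 0], 0, 21]
    - [[0, 0, 0], 0, 21]
    - [[0, 0, 0], 0, 21]
    - [[0, 0, 0], 0, 21]

```text
clock: 5.47
position: [0.4465, -0.1195, 0.14]
ee_rot: [0.709, 0.004, 0.706, -0.002]
contact_force: [-0.6, 0.0, -0.3]
width: 0.0212
```

```bash
python3 - <<'E'
from h import *
import cv2
s=manip.get_state();print(s["clock"],s["position"],s["width"],s["contact_force"],s["moment"])
a=viewer.get_image("scene"); b=a[150:270,210:370,::-1]; cv2.imwrite("pics/s5c.png",cv2.resize(b,None,fx=5,fy=5,interpolation=cv2.INTER_CUBIC))
E
```

```text
5.4667 [ 0.4464973  -0.11951884  0.13997753] 0.021224422274548075 [-0.57871802  0.02266643 -0.28733755] [ 0.03219928  0.04460044 -0.00805575]
```

View pics/s5c.png

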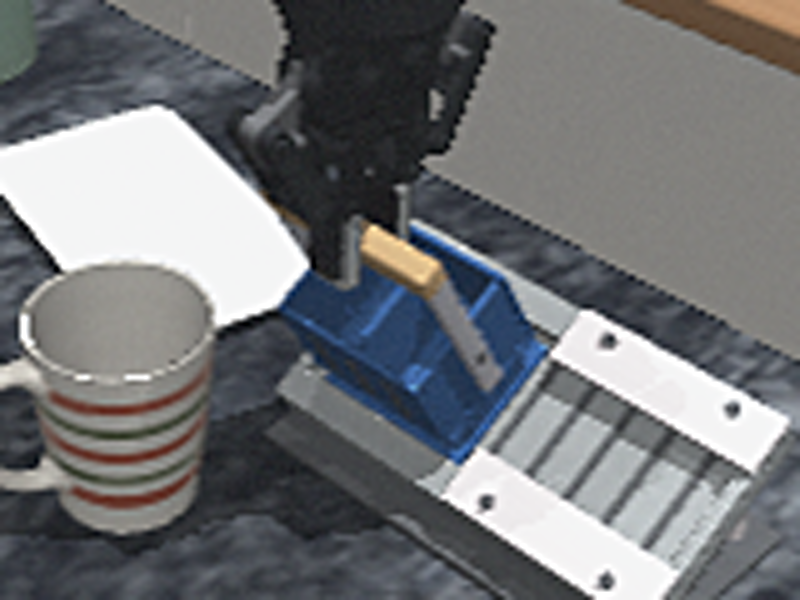

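>>> move_arm:
  rows:
    - [[0, 0, 0], 0, 10]
    - [[0, 0, 0], 0, 10]
    - [[0, 2, 0], 0, 10]
    - [[-7, 2, -4], 0, 10]
    - [[-14, 2, -8], 0, 10]
    - [[-21, 2, -12], 0, 10]
    - [[-28, 2, -16], 0, 10]
    - [[-28, 2, -16], 0, 10]
  force: 20

```text
clock: 6.18
position: [0.4292, -0.1172, 0.169]
ee_rot: [0.709, 0.004, 0.706, -0.002]
contact_force: [-0.4, -0.1, -4.6]
width: 0.0139
```

```bash
python3 - <<'E'
from h import *
import cv2
s=manip.get_state();print(s["clock"],s["position"],s["width"],s["contact_force"],s["moment"])
a=viewer.get_image("scene"); b=a[130:270,190:370,::-1]; cv2.imwrite("pics/s6c.png",cv2.resize(b,None,fx=4,fy=4,interpolation=cv2.INTER_CUBIC))
cv2.imwrite(f"pics/wrist6.png",viewer.get_image("wrist")[:,:,::-1])
E
```

```text
6.1833 [ 0.42915911 -0.11721769  0.16902646] 0.013924244624657096 [-0.40164291 -0.11903888 -4.60475013] [-0.14264901  0.17500618 -0.02675871]
```

View pics/s6c.png

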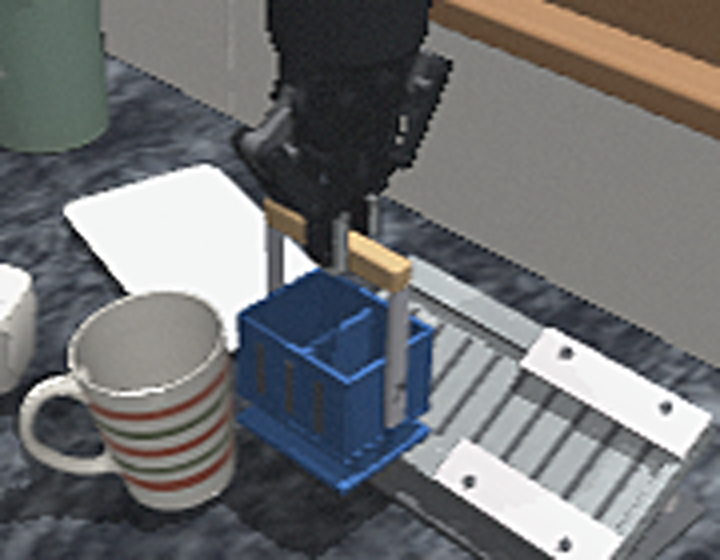

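View pics/wrist6.png

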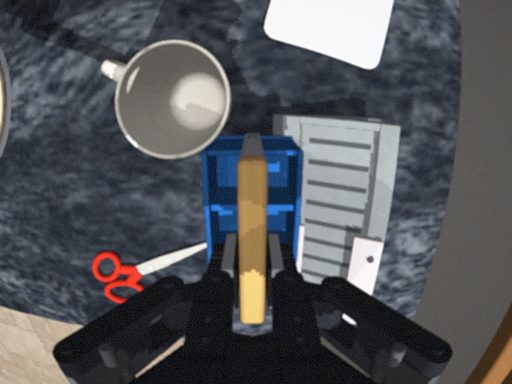

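>>> move_arm:
  rows:
    - [[-15, 0, 0], 0, 10]
    - [[-35, 0, 0], 0, 10]
    - [[-55, 0, 4], 0, 10]
    - [[-75, 0, 10], 0, 10]
    - [[-80, 8, 20], 0, 10]
    - [[-80, 20, 32], 0, 10]
    - [[-80, 40, 46], 0, 10]
    - [[-80, 60, 60], 0.03, 10]
  force: 40

```text
clock: 6.95
position: [0.4912, -0.0572, 0.2479]
ee_rot: [0.709, 0.016, 0.705, -0.014]
contact_force: [0.4, -1.3, -3.2]
width: 0.0124
```

```bash
python3 - <<'E'
from h import *
s=manip.get_state();print(s["clock"],s["position"],s["width"],s["contact_force"]);R=toolR()
print((R.T@(np.array([.5266,.1066,.25])-s["position"])*1000).round(1), np.arctan2(R[1,2],R[0,2]))
E
```

```text
6.95 [ 0.49122011 -0.05716715  0.24786377] 0.012439623978394754 [ 0.41395965 -1.29413359 -3.21842578]
[ -1.5 165.1  28.6] -0.04156221236571668
```

>>> move_arm:
  rows:
    - [[0, 22, 4], 0.03, 10]
    - [[0, 46, 8], 0.06, 10]
    - [[0, 72, 13], 0.1, 10]
    - [[0, 98, 17], 0.14, 10]
    - [[0, 124, 22], 0.18, 10]
    - [[0, 148, 26], 0.21, 10]
    - [[0, 165, 29], 0.23, 10]
    - [[0, 165, 29], 0.23, 10]

```text
clock: 7.62
position: [0.5275, 0.1112, 0.2469]
ee_rot: [0.702, 0.097, 0.7, -0.092]
contact_force: [1.4, -0.5, -2.9]
width: 0.013
```

>>> move_arm:
  rows:
    - [[0, 0, 0], 0, 10]
    - [[0, 0, 0], 0, 10]

```text
clock: 7.78
position: [0.527, 0.1122, 0.2455]
ee_rot: [0.701, 0.097, 0.701, -0.092]
contact_force: [0.4, -0.6, -5.0]
width: 0.0128
```

```bash
python3 - <<'E'
from h import *
import cv2
s=manip.get_state();print(s["clock"],s["position"],s["width"],s["contact_force"]);R=toolR();print(R.round(3))
print((R.T@(np.array([.5266,.1066,.16])-s["position"])*1000).round(1), np.arctan2(R[1,2],R[0,2]))
a=viewer.get_image("scene"); b=a[80:240,150:350,::-1]; cv2.imwrite("pics/s7c.png",cv2.resize(b,None,fx=3.7,fy=3.7,interpolation=cv2.INTER_CUBIC))
cv2.imwrite(f"pics/wrist7.png",viewer.get_image("wrist")[:,:,::-1])
E
```

```text
7.7833 [0.52700098 0.11221249 0.24545469] 0.012820226831061673 [ 0.36395847 -0.64019018 -4.95613279]
[[ 0.001  0.264  0.964]
 [ 0.008  0.964 -0.264]
 [-1.     0.008 -0.001]]
[85.4 -6.2  1.2] -0.2676711088189083
```

View pics/s7c.png

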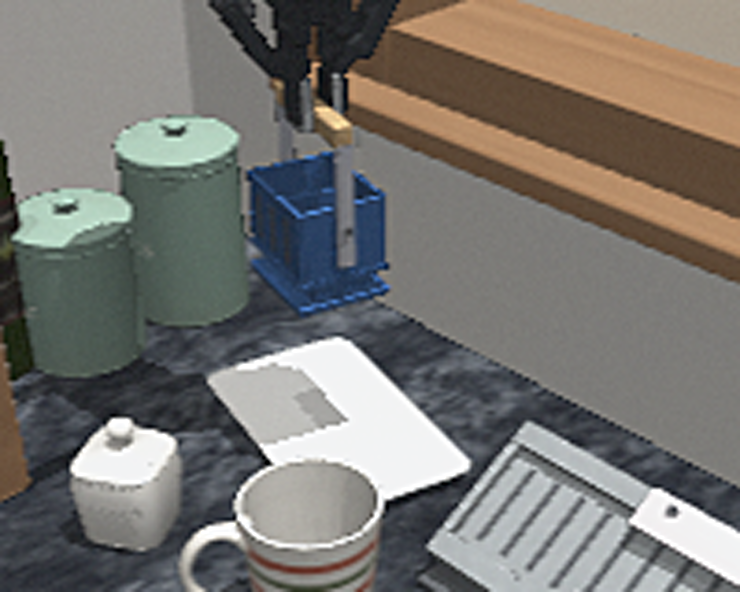

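View pics/wrist7.png

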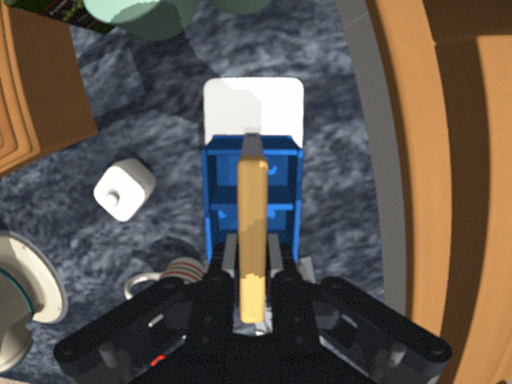

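>>> move_arm:
  rows:
    - [[20, -5, 1], 0, 10]
    - [[42, -5, 1], 0, 10]
    - [[64, -5, 1], 0, 10]
    - [[84, -5, 1], 0, 10]
    - [[97, -5, 1], 0, 10]
    - [[105, -5, 1], 0, 10]
    - [[108, -5, 1], 0, 10]
    - [[108, -5, 1], 0, 10]

```text
clock: 8.55
position: [0.5269, 0.1061, 0.1378]
ee_rot: [0.701, 0.097, 0.7, -0.093]
contact_force: [-0.1, 0.2, -3.3]
width: 0.0127
```

```bash
python3 - <<'E'
from h import *
import cv2
s=manip.get_state();print(s["clock"],s["position"],s["width"],s["contact_force"],s["moment"])
a=viewer.get_image("scene"); b=a[120:240,150:310,::-1]; cv2.imwrite("pics/s8c.png",cv2.resize(b,None,fx=5,fy=5,interpolation=cv2.INTER_CUBIC))
E
```

```text
8.55 [0.52693509 0.10607742 0.13781154] 0.012681736025129184 [-0.08576684  0.16233136 -3.25693791] [-0.02448515  0.02513931  0.01556609]
```

View pics/s8c.png

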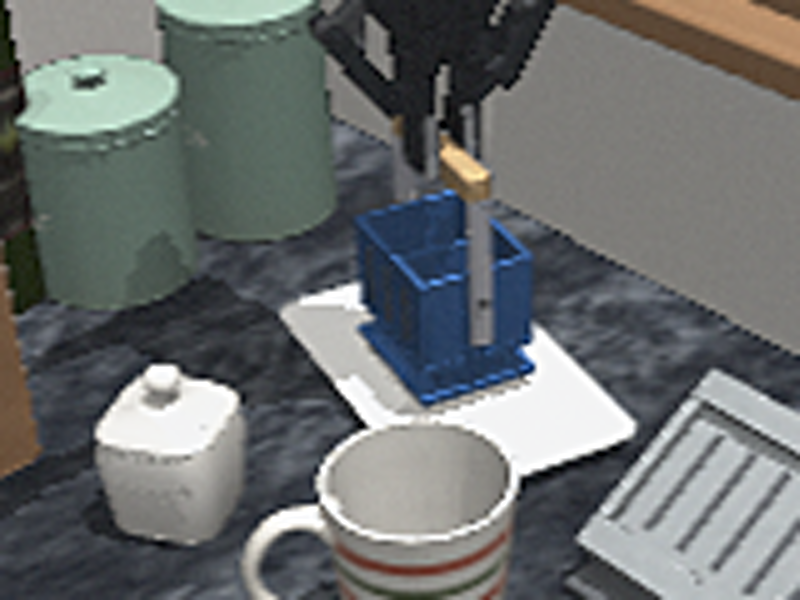

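>>> move_arm:
  rows:
    - [[3, 0, 0], 0, 10]
    - [[6, 0, 0], 0, 10]
    - [[9, 0, 0], 0, 10]
    - [[9, 0, 0], 0, 10]

```text
clock: 8.93
position: [0.5283, 0.1061, 0.1304]
ee_rot: [0.702, 0.097, 0.699, -0.092]
contact_force: [-0.2, -1.1, -0.1]
width: 0.0128
```

>>> move_arm:
  rows:
    - [[2, 0, 0], 0, 10]
    - [[3, 0, 0], 0, 10]
    - [[3, 0, 0], 0, 10]

```text
clock: 9.18
position: [0.5284, 0.106, 0.1304]
ee_rot: [0.703, 0.097, 0.699, -0.092]
contact_force: [-5.1, -1.1, 13.9]
width: 0.013
```

>>> move_arm:
  rows:
    - [[0, 0, 0], 0, 10]
    - [[0, 0, 0], 0, 10]

```text
clock: 9.35
position: [0.5288, 0.1062, 0.131]
ee_rot: [0.703, 0.097, 0.698, -0.092]
contact_force: [0.8, -0.1, -3.8]
width: 0.0128
```

```bash
python3 - <<'E'
from h import *
import cv2
s=manip.get_state();print(s["clock"],s["position"],s["width"],s["contact_force"],s["moment"])
a=viewer.get_image("scene"); b=a[120:240,150:310,::-1]; cv2.imwrite("pics/s9c.png",cv2.resize(b,None,fx=5,fy=5,interpolation=cv2.INTER_CUBIC))
E
```

```text
9.35 [0.52876694 0.10617118 0.1310104 ] 0.012835033343879941 [ 0.8163119  -0.09651301 -3.78612612] [ 0.02326798 -0.01795397  0.04761144]
```

View pics/s9c.png

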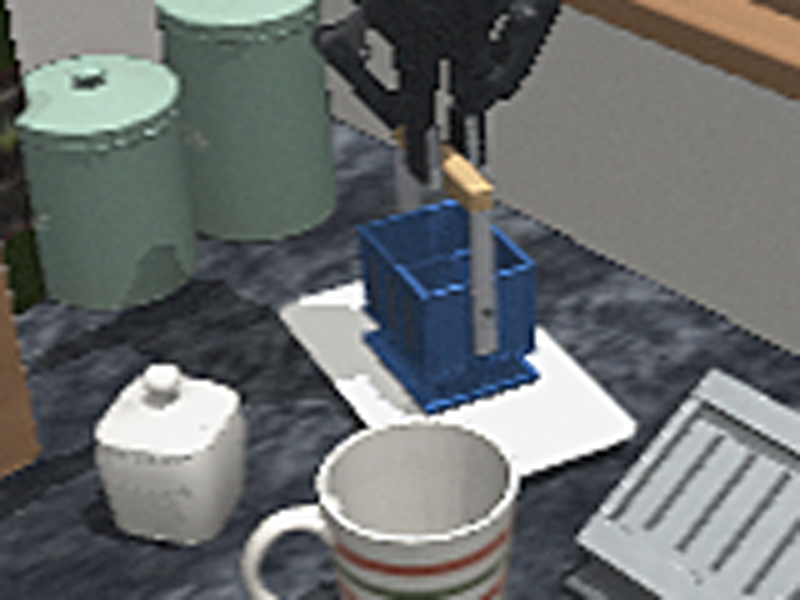

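>>> move_arm:
  rows:
    - [[1, 0, 0], 0, 10]
    - [[1, 0, 0], 0, 10]
    - [[1, 0, 0], 0, 16]
    - [[1, 0, 0], 0, 20]
    - [[1, 0, 0], 0, 28]
    - [[1, 0, 0], 0, 34]
    - [[1, 0, 0], 0, 34]

```text
clock: 9.98
position: [0.5287, 0.1062, 0.1293]
ee_rot: [0.703, 0.097, 0.698, -0.092]
contact_force: [0.1, -0.3, -0.2]
width: 0.0341
```

```bash
python3 - <<'E'
from h import *
import cv2
s=manip.get_state();print(s["clock"],s["position"],s["width"],s["contact_force"],s["moment"])
a=viewer.get_image("scene"); b=a[120:240,150:310,::-1]; cv2.imwrite("pics/s10c.png",cv2.resize(b,None,fx=5,fy=5,interpolation=cv2.INTER_CUBIC))
cv2.imwrite(f"pics/wrist10.png",viewer.get_image("wrist")[:,:,::-1])
E
```

```text
9.9833 [0.52867987 0.10616063 0.12933489] 0.0340637174756969 [ 0.05031435 -0.26122641 -0.15784489] [0.00235203 0.01098724 0.03094504]
```

View pics/s10c.png

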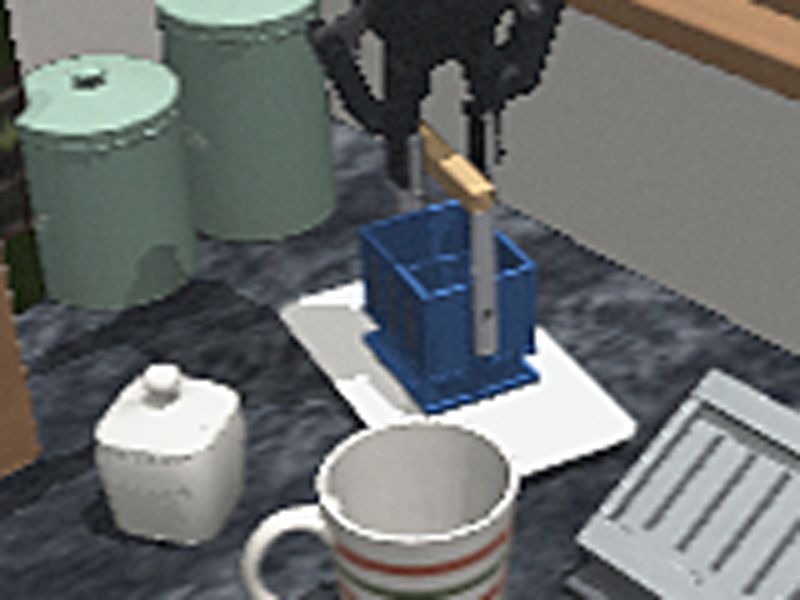

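View pics/wrist10.png

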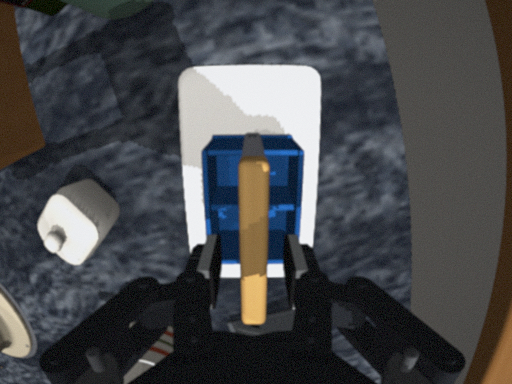

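Standing on the tray, fingers clear. Retreat straight up.

>>> move_arm:
  rows:
    - [[-8, 0, 0], 0, 36]
    - [[-20, 0, 0], 0, 40]
    - [[-40, 0, 0], 0, 40]
    - [[-65, 0, 0], 0, 40]
    - [[-95, 0, 0], 0, 40]
    - [[-120, 0, 0], 0, 40]
    - [[-120, 0, 0], 0, 40]
    - [[-120, 0, 0], 0, 40]

```text
clock: 10.75
position: [0.5287, 0.1055, 0.2516]
ee_rot: [0.705, 0.098, 0.697, -0.092]
contact_force: [-0.5, 0.0, -0.2]
width: 0.0401
```

```bash
python3 - <<'E'
from h import *
import cv2
s=manip.get_state();print(s["clock"],s["position"],s["width"],s["contact_force"])
a=viewer.get_image("scene"); b=a[100:260,140:340,::-1]; cv2.imwrite("pics/s11c.png",cv2.resize(b,None,fx=4,fy=4,interpolation=cv2.INTER_CUBIC)[:600])
# predicted caddy upright at TCP xy on tray
th=-.27; Rz=Ro.from_euler('z',th).as_matrix()
P=lambda p:np.array(p)@Rz.T+[.5287,.107,.013]
print(((proj("scene",P([[-.035,-.042,0],[.035,-.042,0],[-.035,.042,0],[0,-.0475,.134],[-.033,-.042,.076],[.033,-.042,.076],[-.033,.042,.076]]))-[140,100])*4).round().tolist())
cv2.imwrite(f"pics/wrist11.png",viewer.get_image("wrist")[:,:,::-1])
E
```

```text
10.75 [0.52865915 0.10548317 0.25160449] 0.040081094363323834 [-0.54625688  0.02533598 -0.15681609]
[[379.0, 418.0], [471.0, 388.0], [327.0, 357.0], [425.0, 234.0], [377.0, 322.0], [467.0, 295.0], [323.0, 263.0]]
```

View pics/s11c.png

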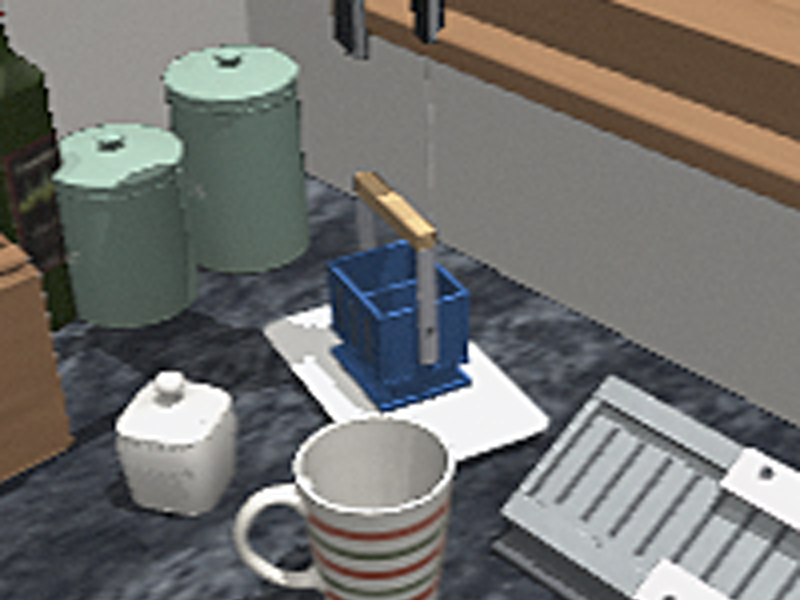

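View pics/wrist11.png

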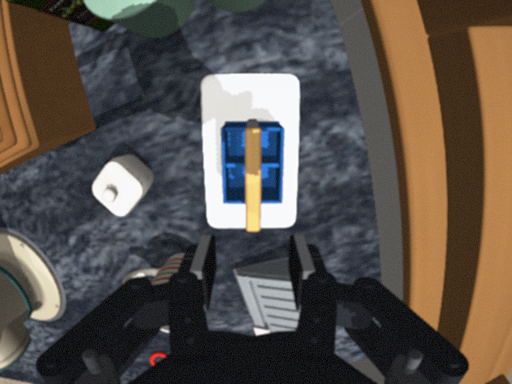

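```bash
python3 -c "
from rig import manip
print(manip.sign_off())"
```

```text
the job is handed in; nothing more can be done
None
```

The caddy is standing upright on the white tray, released, and the job is handed in at about 11 s of the 45 s allowed. `sign_off` gives no verdict, so the outcome rests on my own checks below.

**What I did:**
- I gripped the bar at 20 N with the tool pointing straight down, because the moves cannot tilt it.
- I slid the caddy to about deck y = +0.048 m. I then opened the grip slightly so the foot settled flat on the slot floor, and gripped again.
- I lifted it square out of the deck. It swung upright in the grip, and the finger opening fell from about 18 mm to 14 mm.
- I carried it above mug height, turned it in line with the tray, lowered it until it touched, released it and moved straight up.

**Last checks:**
- **Caddy:** the pictures show it upright and near the tray's centre (within a few mm by the tool position), with its whole foot on the tray.
- **Robot:** the gripper is well clear of the caddy, with only sensor noise on the wrist force.
- **Bystanders:** the mug and sugar pot look unmoved.

**Disagreement:** the scene camera put the foot's corner about 2–3 pixels higher than my prediction. I took this as calibration error.

**Less certain moment:** lowering gave a contact force of about 14 N. I eased off, then lowered 1 mm more before opening the fingers.

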